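# Empty the grinding balls out of the glaze mill

### The job

Slide the steel tray under the barrel of the little glaze mill, about centred beneath it between the two stands, while the grinding balls are still inside. Then turn the barrel by its crank until its open side port faces straight down, so that all four balls drop into the tray, and let go. Leave the round clay plaque where it lies.

Things in the scene. Friction and masses are not known exactly. Their poses are not given: they have to be found in the camera images.
- mill_axis (a point): Middle of the mill's white barrel, on its horizontal shaft, 150 mm above the table. x runs along the shaft, away from the crank (the crank end faces the robot), y is level across it, z up. The mill is bolted down: barrel between two upright plates with 158 mm clear between them (79 mm either side of here), open at both sides (+y, -y) from table to barrel, where the tray slides in.
- mill_hood (a point): Middle of the outer edge of the flat hood over the crank, level with its underside: 118 mm from mill_axis towards the crank and 85 mm above the shaft. The hood is 5 mm thick, 140 mm wide across the shaft; because of it the crank can only be worked with the tool tilted, its body leaning back towards the robot and its fingers pointing down and in along the shaft.
- mill_plate (a point): Top middle of the crank-side upright plate: 12 mm thick, 140 mm wide, 240 mm high, outer face 91 mm from mill_axis. The far plate is the same but 180 mm high. Each has a foot 150 mm wide and 10 mm high, no nearer the middle than the plate.
- drum (a joint): Angle of the barrel about the shaft, rad: 0 = side port straight up, +pi or -pi = straight down; positive turns the port from up towards -y of mill_axis. No stop within these; friction (about 0.22 N m) holds it where it is left. Crank and port point the same way from the shaft. The barrel is 16-sided, 132 mm across, end discs 138 mm; its lowest point is 81 mm above the table.
- crank_grip (a point): Middle of the crank's wooden hand grip: a cylinder 20 mm thick, 56 mm long, parallel to the shaft; at (-132, -55 sin q, 55 cos q) mm in mill_axis when joint drum reads q. It spins freely on its pin: a hand holding it need not turn as the crank goes round. The crank arm, 8 mm thick, begins 30 mm from here towards the barrel; the outer end is free.
- drum_port (a point): Middle of the barrel's open side port (about 70 mm around by 92 mm along the shaft), 66 mm from the shaft; its z axis points straight out of the port.
- tray_center (a point): Middle of the loose steel tray, 15 mm up: 120 mm (its x) by 240 mm (its y) by 30 mm high, walls and floor 4 mm, about 0.45 kg. It starts to the left or the right of the mill, the round plaque on the other side.
- handle_a (a point): Middle of the bar of the upright handle over the tray's +y end wall: round bar 10 mm thick, 72 mm long along the tray's x, 55 mm above the table, 118 mm from the tray's middle. The handles pass beneath the barrel.
- handle_b (a point): The same on the tray's -y end.
- ball0: Grinding ball, white ceramic, 28 mm in diameter, about 42 g, inside the barrel at the start; this point is its centre.
- ball1: The same, second ball.
- ball2: The same, third ball.
- ball3: The same, fourth ball.
- plaque_center (a point): Round clay plaque, 150 mm in diameter, 14 mm thick, lying loose on the table on the side of the mill away from the tray; this point is its middle.

How it is judged:
On the way, in this order (a step that is already met when the one before it is completed fails the run):
1. the tray is under the barrel, its middle within 45 mm of the barrel's middle across the shaft and 30 mm along it, with all four balls still in the barrel (y of tray_center in the frame of mill_axis between -0.045 and 0.045 m and x of tray_center in the frame of mill_axis between -0.03 and 0.03 m and distance between each of ball0, ball1, ball2, ball3 and mill_axis below 0.08 m), for 0.2 s.
2. the port faces down, within 0.25 rad (angle between drum_port's own z axis and vertical above 2.89 rad), for 0.2 s.
At the end, for the whole second after the job is handed in: The port faces down within 0.25 rad (14 degrees), all four balls lie inside the tray, and the tray stands flat on the table under the barrel, its middle within 60 mm of the barrel's middle across the shaft (angle between drum_port's own z axis and vertical above 2.89 rad and y of tray_center in the frame of mill_axis between -0.06 and 0.06 m and height (world z) of tray_center below 0.02 m and angle between tray_center's own z axis and vertical below 0.05 rad and x of ball0 in the frame of tray_center between -0.056 and 0.056 m and y of ball0 in the frame of tray_center between -0.116 and 0.116 m and height (world z) of each of ball0, ball1, ball2, ball3 below 0.055 m and x of ball1 in the frame of tray_center between -0.056 and 0.056 m and y of ball1 in the frame of tray_center between -0.116 and 0.116 m and x of ball2 in the frame of tray_center between -0.056 and 0.056 m and y of ball2 in the frame of tray_center between -0.116 and 0.116 m and x of ball3 in the frame of tray_center between -0.056 and 0.056 m and y of ball3 in the frame of tray_center between -0.116 and 0.116 m); the robot touches nothing.
It fails at once if the clay plaque is moved by more than 30 mm (distance of plaque_center from where it was at the start of the episode above 0.03 m).
It also fails if it takes over 69 s, if anything falls off the work surface, if the arm or the gripper's body presses on something with over 40 N, if the wrist force passes 120 N, or if a joint passes its speed limit or range.

### The arm

A 6-joint arm with a two-finger parallel gripper is mounted at the origin on the work surface. World frame = base frame: x ahead of the robot, y to its left, z up, the work surface at z = 0. Lengths are in m, angles in rad, forces in N, time in s.
With the tool pointing down it reaches from about 0.375 to 0.9 m from the base axis. Payload 3.1 kg.
Tool frame: the origin (TCP) lies midway between the tips of the shut fingers; the grasp point (between the pads) lies 19 mm behind it (manip.grasp_offset is the distance from the TCP to the grasp point, in m); z points along the fingers, y is the line along which they close (so a half turn about z gives the same grasp; the last joint's range is limited). The gripper opens to 85 mm and grips with 20 to 120 N. Pads are 22 mm wide; open, the fingers measure 114 mm over their backs; the gripper's body (76 mm by 85 mm) begins 54 mm behind the grasp point. The pads swing forward as they close: fully open they stand 13 mm farther back than shut.
Start: joints at [-1.417, 0.527, 1.433, -0, 1.181, -0.178], TCP at [0.204, -0.591, 0.231] pointing down, gripper open.
Joint ranges: [-3.08, 3.08], [-0.75, 2.2], [0.22, 2.44], [-1.43, 4.57], [0, 2.65], [-2.85, 2.85]. Speed limits (rad/s): [2.79, 2.79, 3.14, 3.14, 3.14, 3.14].

### API

Orientations are given as a unit quaternion [x, y, z, w].
In Python, from station import sensors, cams, order, manip gives the robot as it stands.
- The arm moves only by the tool move_arm, never from a script. Its argument "targets" is a list of rows, each an object of numbers: "dx", "dy", "dz": the shift along the world's x, y, z normalised to -1 to 1, where 1 is 25 mm; "rx", "ry", "rz": the turn, a rotation vector about the world's x, y, z normalised to -1 to 1, where 1 is 30 degrees. A call has exactly 10 rows; each row shifts and turns the commanded pose from where the row before left it; what a row does not reach is not made up. A row lasts 1/8 s, in which the tool goes at most 62.5 mm and 10.7 degrees, less where a joint would pass 70% of its speed; a pose out of reach is approached as far as the arm can. A call with a number of a shift or a turn outside -1 to 1 is refused whole. A call with a gripper value outside its range is refused whole. "claw" is the opening in per cent of the stroke, from 0 (shut) to 100 (fully open), set as the call begins (left out, the last holds). The fingers move at their own pace and stop on an object; "newtons" is the grip in N (left out, the last holds). Time passes only in rows, so rows that do not move let the fingers close, or fill a call up. It gives the time, the measured TCP pose, the force, the opening and the grip force at its end, in the units of the state.
- sensors.sense(): the state, without advancing time (a new reading comes with each control period).
- cams.snapshot(name): name is "side" or "top"; returns the picture (420x560x3 uint8, red, green, blue); there is no depth.
- cams.camera_model(name): a dict with "fx", "fy", "cx", "cy" (pixels), "extrinsics" (4x4, takes a point from world to camera coordinates). Camera axes: x right, y down, z forward; pixel columns grow to the right and rows downward; lengths in m; the calibration is good to about 2 mm. A picture is of the moment at which its call begins. camera_model takes no time and is no camera call.
- order.sign_off(): hands the job in; it is judged then, once.
The state is a dict: "t": time; "q": joint angles; "qd": joint speeds; "tau": joint torques, N m; "tcp_pos": TCP position; "tool_rot": TCP orientation; "force": force on the tool from outside, world axes, zero at the start; "ft_torque": the same for the moment, N m; "finger_gap": opening from 0.0 (shut) to 1.0 (fully open); "gripper_force": force on a finger pad.
Only numpy, scipy, OpenCV 4.12 (cv2) and the standard library are available. Lean on these libraries where they do the work, as an engineer would, in place of code of your own. Each camera call takes 0.05 s, during which the arm holds its last target. There are 200 camera calls.

## Working session

There is one attempt and no reset: what is moved stays moved. The work goes in short steps, Python scripts to look and compute and a tool call to move; the robot and the scene stay as the last step left them, time stands still between calls to the robot, and variables do not carry over. Pictures are saved under pics/ and viewed, at most 10 in all, crops included, and the job is handed in when it is done.

Besides the shell and the picture viewer there is one more tool, called after "Emit:" as name([rows], argument=value, ...), one row to a line, values as JSON. move_arm: Moves the arm, as the interface text tells. Scaled input: -1 to 1 covers 25 mm each way for a shift and 30 degrees each way for a turn. Its arguments: {"type":"object","properties":{"targets":{"type":"array"},"claw":{"type":"number"},"newtons":{"type":"number"}},"required":["targets"]}

```bash
mkdir -p pics; python3 - <<'E'
from station import sensors,cams,manip
import cv2,numpy as np
s=sensors.sense();print(s['t'],s['tcp_pos'],s['tool_rot'],manip.grasp_offset)
for n in("side","top"):
    im=cams.snapshot(n);cv2.imwrite(f"pics/{n}0.png",im[:,:,::-1]);m=cams.camera_model(n);print(m)
E
```

```text
0.0 [ 0.20347781 -0.59017231  0.23032646] [ 9.86273137e-01  1.65118352e-01  1.03844813e-05 -1.10881775e-03] 0.0187
{'fx': 424.83601239779927, 'fy': 424.83601239779927, 'cx': 277.2701218523638, 'cy': 203.78581139442744, 'extrinsics': array([[-0.90211527, -0.43125006,  0.01454049,  0.51952901],
       [-0.32123511,  0.64871756, -0.68990835,  0.31357958],
       [ 0.28809035, -0.62704777, -0.72375067,  0.89761215],
       [ 0.        ,  0.        ,  0.        ,  1.        ]])}
{'fx': 436.906473992396, 'fy': 436.906473992396, 'cx': 271.8862869034604, 'cy': 215.25416169445026, 'extrinsics': array([[-0.01604897, -0.99986801,  0.00252747,  0.00878201],
       [-0.99220682,  0.01561351, -0.12361973,  0.59377405],
       [ 0.12356395, -0.00449174, -0.99232645,  1.06759453],
       [ 0.        ,  0.        ,  0.        ,  1.        ]])}
```

View pics/side0.png

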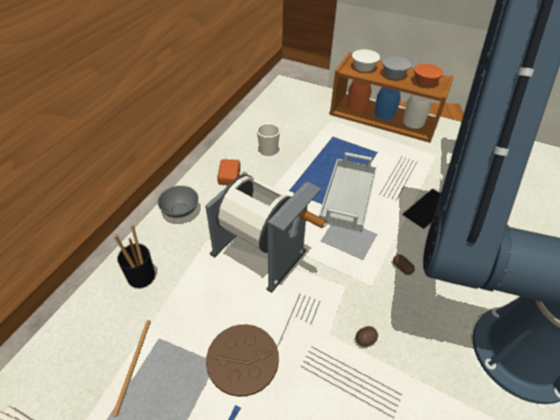

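View pics/top0.png

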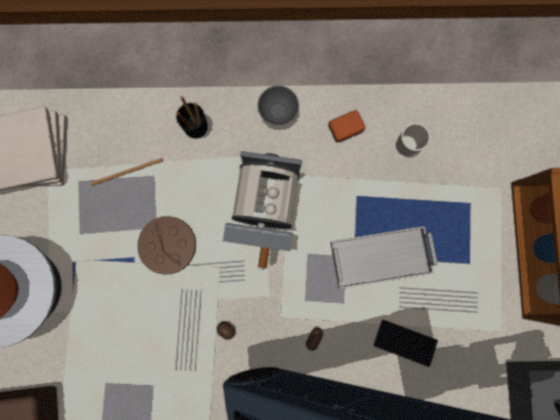

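The side view shows the mill at about (255,225), with the tray behind it at (348,195) and the plaque in front at (242,360). In the top view the mill is at (266,200), the crank grip at (264,257), the tray at (382,257) on the -y side, and the plaque at (167,245). I'll zoom in next.

```bash
python3 - <<'E'
import cv2
a=cv2.imread("pics/top0.png")[145:300,215:450];cv2.imwrite("pics/tz.png",cv2.resize(a,None,fx=3.4,fy=3.4,interpolation=2))
a=cv2.imread("pics/side0.png")[140:290,195:395];cv2.imwrite("pics/sz.png",cv2.resize(a,None,fx=4,fy=4,interpolation=2))
E
```

```text
(no output)
```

View pics/tz.png

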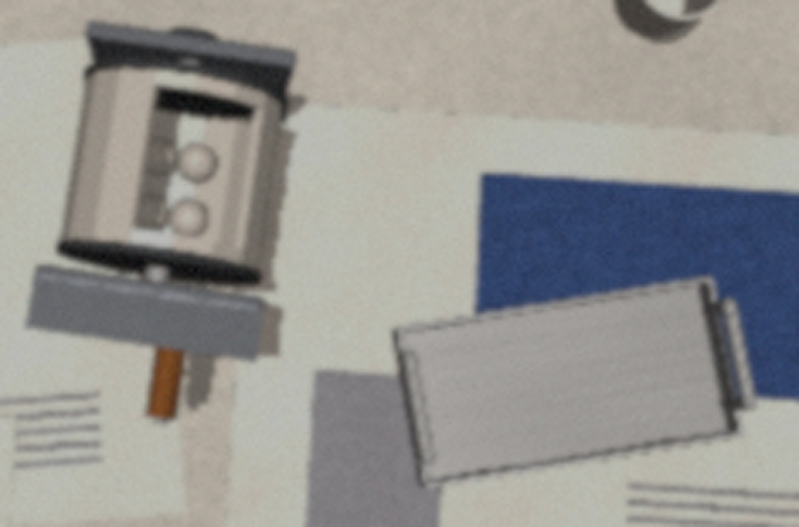

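View pics/sz.png

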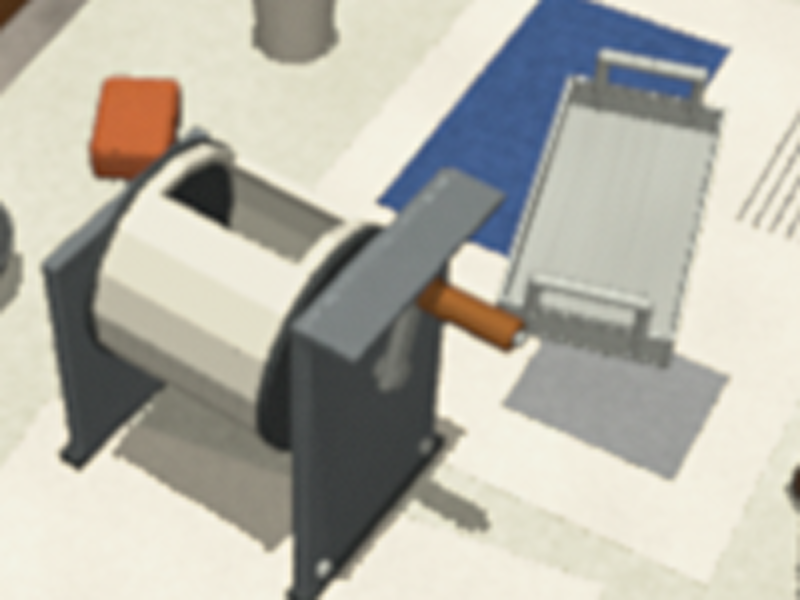

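In the top crop, the tray rim corners are (395,330), (712,278), (735,432) and (425,485). The hood's outer edge runs (27,327)–(252,357), the far plate's top outer edge (90,22)–(297,50), and the grip's free end is at (162,413). In the side crop, the grip's free end is at (516,335). Two balls are visible in the port.

```bash
cat > h.py <<'E'
import numpy as np
from station import cams
def ray(n,uv):
    m=cams.camera_model(n);E=m['extrinsics'];R,t=E[:3,:3],E[:3,3]
    d=R.T@np.array([(uv[0]-m['cx'])/m['fx'],(uv[1]-m['cy'])/m['fy'],1]);return -R.T@t,d/np.linalg.norm(d)
def onz(n,uv,z):
    o,d=ray(n,uv);return o+d*(z-o[2])/d[2]
def tri(a,b):
    (o1,d1),(o2,d2)=ray("top",a),ray("side",b)
    s=np.linalg.lstsq(np.c_[d1,-d2],o2-o1,rcond=None)[0];p,q=o1+s[0]*d1,o2+s[1]*d2
    return (p+q)/2,np.linalg.norm(p-q)
T=lambda u,v:(215+u/3.4,145+v/3.4)
S=lambda u,v:(195+u/4,140+v/4)
E
python3 - <<'E'
from h import *
np.set_printoptions(precision=4,suppress=True)
c=[onz("top",T(*p),.03) for p in[(395,330),(712,278),(735,432),(425,485)]]
print("tray",c,np.mean(c,0),[np.linalg.norm(c[i]-c[i-1]) for i in range(4)])
print("handles top",onz("top",T(742,352),.057),onz("top",T(424,405),.057))
print("handles side",onz("side",S(655,66),.057),onz("side",S(590,292),.057))
h=[onz("top",T(*p),.24) for p in[(27,327),(252,357)]];print("hood",h,np.mean(h,0),np.linalg.norm(h[0]-h[1]))
h=[onz("top",T(*p),.18) for p in[(90,22),(297,50)]];print("far",h,np.mean(h,0),np.linalg.norm(h[0]-h[1]))
hs=[onz("side",S(*p),.24) for p in[(350,360),(503,192),(295,325),(445,168)]];print("hoodside",hs)
print("grip end",tri(T(162,413),S(516,335)))
print("grip root",tri(T(170,352),S(432,297)))
E
```

```text
tray [array([ 0.5241, -0.1493,  0.03  ]), array([ 0.5592, -0.3872,  0.03  ]), array([ 0.445 , -0.3974,  0.03  ]), array([ 0.4102, -0.1676,  0.03  ])] [ 0.4846 -0.2754  0.03  ] [np.float64(0.11542659953283325), np.float64(0.24047824059926418), np.float64(0.11461117658792418), np.float64(0.232476971078537)]
handles top [ 0.5026 -0.3962  0.057 ] [ 0.4682 -0.1646  0.057 ]
handles side [ 0.4985 -0.3894  0.057 ] [ 0.466  -0.1556  0.057 ]
hood [array([0.5167, 0.1011, 0.24  ]), array([ 0.4966, -0.0337,  0.24  ])] [0.5067 0.0337 0.24  ] 0.13635014405861118
far [array([0.7209, 0.0657, 0.18  ]), array([ 0.6999, -0.07  ,  0.18  ])] [ 0.7104 -0.0022  0.18  ] 0.13740167611437634
hoodside [array([0.5184, 0.1053, 0.24  ]), array([ 0.4952, -0.0338,  0.24  ]), array([0.5516, 0.0971, 0.24  ]), array([ 0.5295, -0.0371,  0.24  ])]
grip end (array([0.4635, 0.0212, 0.1994]), np.float64(0.0018788372240863954))
grip root (array([0.5065, 0.0171, 0.2021]), np.float64(0.008992545922035786))
```

Emit:
move_arm([
  {"dx": 1,"dy": 0.66,"dz": -0.2,"rz": -0.035},
  {"dx": 1,"dy": 0.66,"dz": -0.2,"rz": -0.035},
  {"dx": 1,"dy": 0.66,"dz": -0.2,"rz": -0.035},
  {"dx": 1,"dy": 0.66,"dz": -0.2,"rz": -0.035},
  {"dx": 1,"dy": 0.66,"dz": -0.2,"rz": -0.035},
  {"dx": 1,"dy": 0.66,"dz": -0.2,"rz": -0.035},
  {"dx": 1,"dy": 0.66,"dz": -0.2,"rz": -0.035},
  {"dx": 1,"dy": 0.66,"dz": -0.2,"rz": -0.035},
  {"dx": 1,"dy": 0.66,"dz": -0.2,"rz": -0.035},
  {"dx": 1,"dy": 0.66,"dz": -0.2,"rz": -0.035},
], claw=100)

```text
schema error: expected keys dx, dy, dz, rx, ry, rz
```

Emit:
move_arm([
  {"dx": 0.95,"dy": 0.65},
  {"dx": 0.95,"dy": 0.65},
  {"dz": -0.5},
  {"dz": -0.9},
  {"dz": -0.9},
  {"dz": -0.9},
  {"dz": -0.9},
  {"dz": -0.9},
  {"dz": -0.7},
  {},
])

```text
schema error: expected keys dx, dy, dz, rx, ry, rz
```

```bash
python3 - <<'E'
from station import sensors,cams
import cv2
print(sensors.sense()['tcp_pos'])
a=cams.snapshot("top")[190:310,320:480,::-1];b=cams.snapshot("side")[110:230,290:450,::-1]
cv2.imwrite("pics/g1.png",cv2.resize(cv2.hconcat([a.copy(),b.copy()]),None,fx=2.5,fy=2.5,interpolation=2))
E
```

```text
[ 0.20352149 -0.59023447  0.23040197]
```

View pics/g1.png

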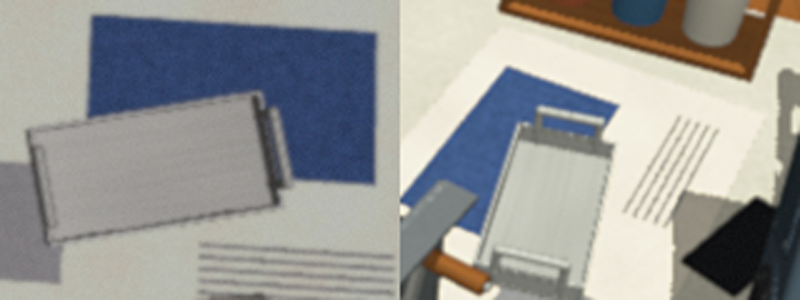

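The moves were refused because every row needs all six keys. The picture shows the tray untouched, with the right-hand handle at about (278,148) in the left panel.

Emit:
move_arm([
  {"dx": 1,"dy": 0.66,"dz": -0.2,"rx": 0,"ry": 0,"rz": -0.035},
  {"dx": 1,"dy": 0.66,"dz": -0.2,"rx": 0,"ry": 0,"rz": -0.035},
  {"dx": 1,"dy": 0.66,"dz": -0.2,"rx": 0,"ry": 0,"rz": -0.035},
  {"dx": 1,"dy": 0.66,"dz": -0.2,"rx": 0,"ry": 0,"rz": -0.035},
  {"dx": 1,"dy": 0.66,"dz": -0.2,"rx": 0,"ry": 0,"rz": -0.035},
  {"dx": 1,"dy": 0.66,"dz": -0.2,"rx": 0,"ry": 0,"rz": -0.035},
  {"dx": 1,"dy": 0.66,"dz": -0.2,"rx": 0,"ry": 0,"rz": -0.035},
  {"dx": 1,"dy": 0.66,"dz": -0.2,"rx": 0,"ry": 0,"rz": -0.035},
  {"dx": 1,"dy": 0.66,"dz": -0.2,"rx": 0,"ry": 0,"rz": -0.035},
  {"dx": 1,"dy": 0.66,"dz": -0.2,"rx": 0,"ry": 0,"rz": -0.035},
], claw=100)

```text
t: 1.45
tcp_pos: [0.4543, -0.4252, 0.1809]
tool_rot: [0.997, 0.074, -0.0, -0.0]
force: [0.6, -0.6, -0.2]
finger_gap: 0.998
gripper_force: 0.0
```

Emit:
move_arm([
  {"dx": 0.95,"dy": 0.65,"dz": 0,"rx": 0,"ry": 0,"rz": 0},
  {"dx": 0.95,"dy": 0.65,"dz": 0,"rx": 0,"ry": 0,"rz": 0},
  {"dx": 0,"dy": 0,"dz": -0.5,"rx": 0,"ry": 0,"rz": 0},
  {"dx": 0,"dy": 0,"dz": -0.9,"rx": 0,"ry": 0,"rz": 0},
  {"dx": 0,"dy": 0,"dz": -0.9,"rx": 0,"ry": 0,"rz": 0},
  {"dx": 0,"dy": 0,"dz": -0.9,"rx": 0,"ry": 0,"rz": 0},
  {"dx": 0,"dy": 0,"dz": -0.9,"rx": 0,"ry": 0,"rz": 0},
  {"dx": 0,"dy": 0,"dz": -0.5,"rx": 0,"ry": 0,"rz": 0},
  {"dx": 0,"dy": 0,"dz": 0,"rx": 0,"ry": 0,"rz": 0},
  {"dx": 0,"dy": 0,"dz": 0,"rx": 0,"ry": 0,"rz": 0},
])

```text
t: 2.7
tcp_pos: [0.5013, -0.394, 0.0669]
tool_rot: [0.997, 0.074, 0.0, 0.001]
force: [0.5, -1.0, -0.5]
finger_gap: 0.999
gripper_force: 0.0
```

```bash
python3 - <<'E'
from station import sensors,cams
import cv2
s=sensors.sense();print(s['tcp_pos'],s['tool_rot'],s['force'])
a=cams.snapshot("top")[190:310,320:480,::-1];b=cams.snapshot("side")[110:230,290:450,::-1]
cv2.imwrite("pics/g2.png",cv2.resize(cv2.hconcat([a.copy(),b.copy()]),None,fx=2.5,fy=2.5,interpolation=2))
E
```

```text
[ 0.5012816  -0.39400131  0.06690413] [9.97253404e-01 7.40626203e-02 3.48752521e-04 5.04535473e-04] [ 0.53140802 -0.95405035 -0.50439337]
```

View pics/g2.png

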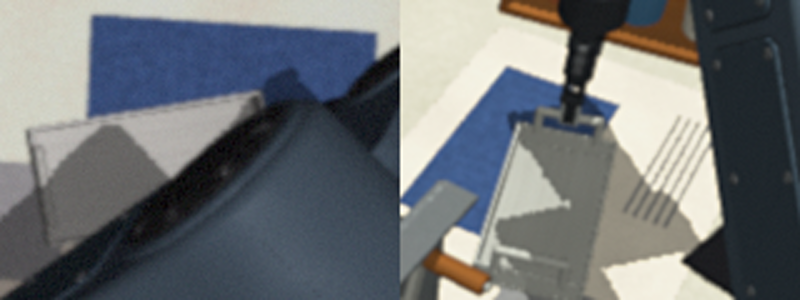

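The side panel shows the fingers centred over the far handle's bar at about (570,113). Next I lower and grip.

Emit:
move_arm([
  {"dx": 0,"dy": 0,"dz": -0.6,"rx": 0,"ry": 0,"rz": 0},
  {"dx": 0,"dy": 0,"dz": -0.6,"rx": 0,"ry": 0,"rz": 0},
  {"dx": 0,"dy": 0,"dz": 0,"rx": 0,"ry": 0,"rz": 0},
  {"dx": 0,"dy": 0,"dz": 0,"rx": 0,"ry": 0,"rz": 0},
  {"dx": 0,"dy": 0,"dz": 0,"rx": 0,"ry": 0,"rz": 0},
  {"dx": 0,"dy": 0,"dz": 0,"rx": 0,"ry": 0,"rz": 0},
  {"dx": 0,"dy": 0,"dz": 0,"rx": 0,"ry": 0,"rz": 0},
  {"dx": 0,"dy": 0,"dz": 0,"rx": 0,"ry": 0,"rz": 0},
  {"dx": 0,"dy": 0,"dz": 0,"rx": 0,"ry": 0,"rz": 0},
  {"dx": 0,"dy": 0,"dz": 0,"rx": 0,"ry": 0,"rz": 0},
])

```text
t: 4.05
tcp_pos: [0.5011, -0.3934, 0.0363]
tool_rot: [0.997, 0.074, 0.0, -0.0]
force: [0.1, 0.2, 0.5]
finger_gap: 0.993
gripper_force: 0.0
```

Emit:
move_arm([
  {"dx": 0,"dy": 0,"dz": 0,"rx": 0,"ry": 0,"rz": 0},
  {"dx": 0,"dy": 0,"dz": 0,"rx": 0,"ry": 0,"rz": 0},
  {"dx": 0,"dy": 0,"dz": 0,"rx": 0,"ry": 0,"rz": 0},
  {"dx": 0,"dy": 0,"dz": 0,"rx": 0,"ry": 0,"rz": 0},
  {"dx": 0,"dy": 0,"dz": 0,"rx": 0,"ry": 0,"rz": 0},
  {"dx": 0,"dy": 0,"dz": 0,"rx": 0,"ry": 0,"rz": 0},
  {"dx": 0,"dy": 0,"dz": 0,"rx": 0,"ry": 0,"rz": 0},
  {"dx": 0,"dy": 0,"dz": 0,"rx": 0,"ry": 0,"rz": 0},
  {"dx": 0,"dy": 0,"dz": 0,"rx": 0,"ry": 0,"rz": 0},
  {"dx": 0,"dy": 0,"dz": 0,"rx": 0,"ry": 0,"rz": 0},
], claw=0, newtons=70)

```text
t: 5.3
tcp_pos: [0.5011, -0.3934, 0.0364]
tool_rot: [0.997, 0.074, 0.0, -0.0]
force: [-1.4, 0.7, 2.0]
finger_gap: 0.089
gripper_force: 68.3
```

Emit:
move_arm([
  {"dx": 0.205,"dy": -0.034,"dz": 0,"rx": 0,"ry": 0,"rz": -0.06},
  {"dx": 0.205,"dy": -0.034,"dz": 0,"rx": 0,"ry": 0,"rz": -0.06},
  {"dx": 0.205,"dy": -0.034,"dz": 0,"rx": 0,"ry": 0,"rz": -0.06},
  {"dx": 0.205,"dy": -0.034,"dz": 0,"rx": 0,"ry": 0,"rz": -0.06},
  {"dx": 0.205,"dy": -0.034,"dz": 0,"rx": 0,"ry": 0,"rz": -0.06},
  {"dx": 0.205,"dy": -0.034,"dz": 0,"rx": 0,"ry": 0,"rz": -0.06},
  {"dx": 0.205,"dy": -0.034,"dz": 0,"rx": 0,"ry": 0,"rz": -0.06},
  {"dx": 0.205,"dy": -0.034,"dz": 0,"rx": 0,"ry": 0,"rz": -0.06},
  {"dx": 0.205,"dy": -0.034,"dz": 0,"rx": 0,"ry": 0,"rz": -0.06},
  {"dx": 0.205,"dy": -0.034,"dz": 0,"rx": 0,"ry": 0,"rz": -0.06},
])

```text
t: 6.55
tcp_pos: [0.5521, -0.4018, 0.0364]
tool_rot: [0.997, -0.083, -0.001, -0.0]
force: [-4.0, 1.1, 5.1]
finger_gap: 0.093
gripper_force: 69.5
```

Emit:
move_arm([
  {"dx": 0.07,"dy": 0.4,"dz": 0,"rx": 0,"ry": 0,"rz": 0},
  {"dx": 0.07,"dy": 0.4,"dz": 0,"rx": 0,"ry": 0,"rz": 0},
  {"dx": 0.07,"dy": 0.4,"dz": 0,"rx": 0,"ry": 0,"rz": 0},
  {"dx": 0.07,"dy": 0.4,"dz": 0,"rx": 0,"ry": 0,"rz": 0},
  {"dx": 0.07,"dy": 0.4,"dz": 0,"rx": 0,"ry": 0,"rz": 0},
  {"dx": 0.07,"dy": 0.4,"dz": 0,"rx": 0,"ry": 0,"rz": 0},
  {"dx": 0.07,"dy": 0.4,"dz": 0,"rx": 0,"ry": 0,"rz": 0},
  {"dx": 0.07,"dy": 0.4,"dz": 0,"rx": 0,"ry": 0,"rz": 0},
  {"dx": 0.07,"dy": 0.4,"dz": 0,"rx": 0,"ry": 0,"rz": 0},
  {"dx": 0,"dy": 0,"dz": 0,"rx": 0,"ry": 0,"rz": 0},
])

```text
t: 7.8
tcp_pos: [0.5684, -0.3098, 0.0364]
tool_rot: [0.997, -0.083, -0.0, -0.001]
force: [1.3, 1.5, 4.7]
finger_gap: 0.091
gripper_force: 68.9
```

```bash
python3 - <<'E'
from station import sensors,cams
import cv2
s=sensors.sense();print(s['tcp_pos'],s['tool_rot'],s['force'])
a=cams.snapshot("top")[140:300,220:420,::-1];b=cams.snapshot("side")[130:290,195:395,::-1]
cv2.imwrite("pics/g3.png",cv2.resize(cv2.hconcat([a.copy(),b.copy()]),None,fx=2,fy=2,interpolation=2))
E
```

```text
[ 0.56839939 -0.30982696  0.03642666] [ 9.96578204e-01 -8.26467255e-02 -1.30888025e-04 -1.17723101e-03] [1.28880487 1.51736379 4.72886476]
```

View pics/g3.png

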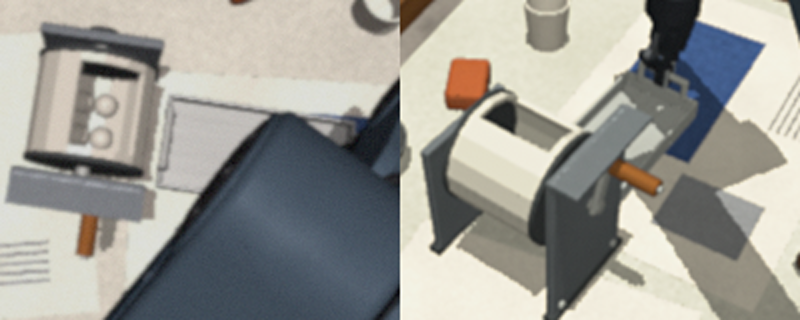

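In the left panel the tray's leading edge runs from (173,96) to (158,187), lined up with the gap between the stands. I'll check it in the mill frame.

```bash
python3 - <<'E'
from h import *
A=np.array([.622,.014]);th=np.radians(-9.5);R=np.array([[np.cos(th),np.sin(th)],[-np.sin(th),np.cos(th)]])
for p in[(306.5,188),(299,233.5)]:
    w=onz("top",p,.03);print(w,R@(w[:2]-A))
E
```

```text
[ 0.66370442 -0.0905565   0.03      ] [ 0.05838927 -0.09623935]
[ 0.54708168 -0.06855127  0.03      ] [-0.06026597 -0.09378422]
```

Emit:
move_arm([
  {"dx": 0.142,"dy": 0.85,"dz": 0,"rx": 0,"ry": 0,"rz": 0},
  {"dx": 0.142,"dy": 0.85,"dz": 0,"rx": 0,"ry": 0,"rz": 0},
  {"dx": 0.142,"dy": 0.85,"dz": 0,"rx": 0,"ry": 0,"rz": 0},
  {"dx": 0.142,"dy": 0.85,"dz": 0,"rx": 0,"ry": 0,"rz": 0},
  {"dx": 0.142,"dy": 0.85,"dz": 0,"rx": 0,"ry": 0,"rz": 0},
  {"dx": 0.142,"dy": 0.85,"dz": 0,"rx": 0,"ry": 0,"rz": 0},
  {"dx": 0.142,"dy": 0.85,"dz": 0,"rx": 0,"ry": 0,"rz": 0},
  {"dx": 0.142,"dy": 0.85,"dz": 0,"rx": 0,"ry": 0,"rz": 0},
  {"dx": 0.067,"dy": 0.4,"dz": 0,"rx": 0,"ry": 0,"rz": 0},
  {"dx": 0.033,"dy": 0.2,"dz": 0,"rx": 0,"ry": 0,"rz": 0},
])

```text
t: 9.15
tcp_pos: [0.5988, -0.1252, 0.0364]
tool_rot: [0.997, -0.082, -0.0, -0.0]
force: [-1.0, -5.5, 5.8]
finger_gap: 0.09
gripper_force: 69.2
```

Emit:
move_arm([
  {"dx": 0,"dy": 0,"dz": 0,"rx": 0,"ry": 0,"rz": 0},
  {"dx": 0,"dy": 0,"dz": 0,"rx": 0,"ry": 0,"rz": 0},
  {"dx": 0,"dy": 0,"dz": 0,"rx": 0,"ry": 0,"rz": 0},
  {"dx": 0,"dy": 0,"dz": 0,"rx": 0,"ry": 0,"rz": 0},
  {"dx": 0,"dy": 0,"dz": 0,"rx": 0,"ry": 0,"rz": 0},
  {"dx": 0,"dy": 0,"dz": 0,"rx": 0,"ry": 0,"rz": 0},
  {"dx": 0,"dy": 0,"dz": 0,"rx": 0,"ry": 0,"rz": 0},
  {"dx": 0,"dy": 0,"dz": 0,"rx": 0,"ry": 0,"rz": 0},
  {"dx": 0,"dy": 0,"dz": 0,"rx": 0,"ry": 0,"rz": 0},
  {"dx": 0,"dy": 0,"dz": 0,"rx": 0,"ry": 0,"rz": 0},
], claw=50)

```text
t: 10.4
tcp_pos: [0.599, -0.1269, 0.0363]
tool_rot: [0.997, -0.083, -0.0, -0.0]
force: [-0.0, 0.3, -0.2]
finger_gap: 0.502
gripper_force: 0.0
```

Emit:
move_arm([
  {"dx": 0,"dy": 0,"dz": 0.6,"rx": 0,"ry": 0,"rz": 0},
  {"dx": 0,"dy": 0,"dz": 1,"rx": 0,"ry": 0,"rz": 0},
  {"dx": 0,"dy": 0,"dz": 1,"rx": 0,"ry": 0,"rz": 0},
  {"dx": 0,"dy": 0,"dz": 1,"rx": 0,"ry": 0,"rz": 0},
  {"dx": 0,"dy": 0,"dz": 1,"rx": 0,"ry": 0,"rz": 0},
  {"dx": 0,"dy": 0,"dz": 1,"rx": 0,"ry": 0,"rz": 0},
  {"dx": 0,"dy": 0,"dz": 1,"rx": 0,"ry": 0,"rz": 0},
  {"dx": 0,"dy": 0,"dz": 1,"rx": 0,"ry": 0,"rz": 0},
  {"dx": 0,"dy": 0,"dz": 1,"rx": 0,"ry": 0,"rz": 0},
  {"dx": 0,"dy": 0,"dz": 1,"rx": 0,"ry": 0,"rz": 0},
])

```text
t: 11.65
tcp_pos: [0.5988, -0.1267, 0.2783]
tool_rot: [0.997, -0.083, 0.001, 0.0]
force: [0.5, -0.0, 0.3]
finger_gap: 0.502
gripper_force: 0.0
```

Emit:
move_arm([
  {"dx": -0.71,"dy": 0.62,"dz": 0,"rx": 0,"ry": 0,"rz": 0},
  {"dx": -0.71,"dy": 0.62,"dz": 0,"rx": 0,"ry": 0,"rz": 0},
  {"dx": -0.71,"dy": 0.62,"dz": 0,"rx": -0.031,"ry": -0.185,"rz": 0},
  {"dx": -0.71,"dy": 0.62,"dz": 0,"rx": -0.031,"ry": -0.185,"rz": 0},
  {"dx": -0.71,"dy": 0.62,"dz": 0,"rx": -0.031,"ry": -0.185,"rz": 0},
  {"dx": -0.71,"dy": 0.62,"dz": 0,"rx": -0.031,"ry": -0.185,"rz": 0},
  {"dx": -0.71,"dy": 0.62,"dz": 0,"rx": -0.031,"ry": -0.185,"rz": 0},
  {"dx": -0.71,"dy": 0.62,"dz": 0,"rx": -0.031,"ry": -0.185,"rz": 0},
  {"dx": -0.71,"dy": 0.62,"dz": 0,"rx": -0.031,"ry": -0.185,"rz": 0},
  {"dx": -0.71,"dy": 0.62,"dz": 0,"rx": -0.031,"ry": -0.185,"rz": 0},
], claw=75)

```text
t: 12.9
tcp_pos: [0.4375, 0.0235, 0.2806]
tool_rot: [0.934, -0.072, 0.348, 0.018]
force: [0.6, 0.6, 0.1]
finger_gap: 0.754
gripper_force: 0.0
```

```bash
python3 - <<'E'
from h import *
from station import sensors
import cv2
from scipy.spatial.transform import Rotation as Ro
s=sensors.sense();print(s['tcp_pos'],Ro.from_quat(s['tool_rot']).as_matrix().round(3),s['q'])
a=cams.snapshot("top")[140:300,220:420,::-1];b=cams.snapshot("side")[130:290,195:395,::-1]
cv2.imwrite("pics/g4.png",cv2.resize(cv2.hconcat([a.copy(),b.copy()]),None,fx=2,fy=2,interpolation=2))
E
```

```text
[0.43753319 0.02352537 0.28063198] [[ 0.747 -0.148  0.648]
 [-0.122 -0.989 -0.084]
 [ 0.653 -0.016 -0.757]] [-0.26478584  0.0434158   2.30665408  0.81416225  0.12178201  0.68264889]
```

View pics/g4.png

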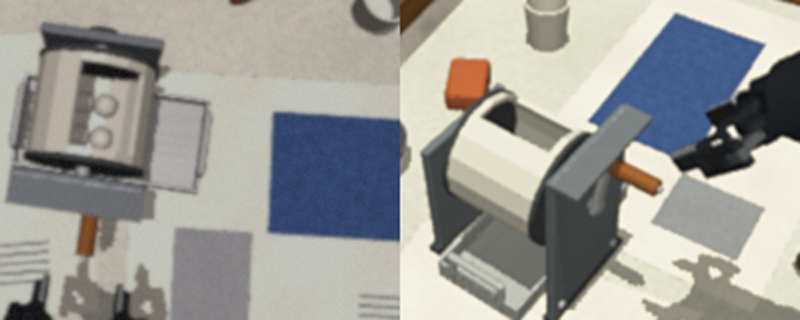

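The left panel shows the tray under the barrel, its rim running from about (20,80) to (207,105), with the balls still inside the port. The right panel shows the tool tilted in front of the grip. The wrist is near a singularity (q5 = 0.12), so I'll identify the kinematics before going on.

```bash
cat > kin.py <<'E'
import numpy as np
from scipy.spatial.transform import Rotation as Ro
Y=lambda a:Ro.from_euler('y',a).as_matrix();Z=lambda a:Ro.from_euler('z',a).as_matrix()
def cols(q): # p = M @ [e,h,l2,l3,L]
    A=Z(q[0]);B=A@Y(q[1]);C=A@Y(q[1]+q[2]);D=C@Z(q[3])@Y(q[4])
    return np.c_[A[:,1],A[:,2],B[:,2],C[:,2],D[:,2]],D@Z(q[5])
E
python3 - <<'E'
from kin import *
from station import sensors
s=sensors.sense()
q0=[-1.417,.527,1.433,0,1.181,-.178];p0=[.204,-.591,.231]
M0,R0=cols(q0);M1,R1=cols(s['q'])
print(R0.round(3),Ro.from_quat([.98627,.16512,0,-.001]).as_matrix().round(3));print(R1.round(3),Ro.from_quat(s['tool_rot']).as_matrix().round(3),s['tcp_pos'])
M=np.r_[M0,M1];y=np.r_[p0,s['tcp_pos']]
x,r,k,sv=np.linalg.lstsq(M,y,rcond=None);print(x,y-M@x,sv)
E
```

```text
[[-0.326  0.945  0.   ]
 [ 0.945  0.326 -0.001]
 [-0.001 -0.    -1.   ]] [[ 0.945  0.326 -0.   ]
 [ 0.326 -0.945  0.002]
 [ 0.    -0.002 -1.   ]]
[[ 0.149  0.746  0.649]
 [ 0.989 -0.124 -0.085]
 [ 0.017  0.655 -0.756]] [[ 0.746 -0.149  0.649]
 [-0.124 -0.989 -0.085]
 [ 0.655 -0.017 -0.756]] [0.43934876 0.02296408 0.28157283]
[0.11272716 0.04452574 0.65090136 0.31094951 0.25830103] [-0.00164157 -0.00031713  0.00017866  0.00028263  0.00165452 -0.00017866] [2.48837846 1.41513617 1.25167027 0.45047104 0.18910215]
```

Emit:
move_arm([
  {"dx": 0,"dy": 0,"dz": -0.5,"rx": 0,"ry": 0,"rz": 0},
  {"dx": 0,"dy": 0,"dz": -0.5,"rx": 0,"ry": 0,"rz": 0},
  {"dx": -0.3,"dy": 0.1,"dz": -0.2,"rx": 0,"ry": 0,"rz": 0},
  {"dx": -0.3,"dy": 0.1,"dz": 0,"rx": 0,"ry": 0,"rz": 0},
  {"dx": 0,"dy": 0,"dz": 0,"rx": 0,"ry": 0,"rz": 0},
  {"dx": 0,"dy": 0,"dz": 0,"rx": 0,"ry": 0,"rz": 0},
  {"dx": 0,"dy": 0,"dz": 0,"rx": 0,"ry": 0,"rz": 0},
  {"dx": 0,"dy": 0,"dz": 0,"rx": 0,"ry": 0,"rz": 0},
  {"dx": 0,"dy": 0,"dz": 0,"rx": 0,"ry": 0,"rz": 0},
  {"dx": 0,"dy": 0,"dz": 0,"rx": 0,"ry": 0,"rz": 0},
])

```text
t: 14.25
tcp_pos: [0.4272, 0.0291, 0.2639]
tool_rot: [0.934, -0.071, 0.35, 0.015]
force: [0.9, 0.0, 0.3]
finger_gap: 0.752
gripper_force: 0.0
```

```bash
python3 - <<'E'
from kin import *
from station import sensors
s=sensors.sense();print(s['q'],s['tcp_pos'],Ro.from_quat(s['tool_rot']).as_matrix().round(3)[:,2])
Q=[[-1.417,.527,1.433,0,1.181,-.178],[-0.26478584,0.0434158,2.30665408,0.81416225,0.12178201,0.68264889],s['q']]
P=[[.204,-.591,.231],[.43935,.02296,.28157],s['tcp_pos']]
for el in(0,1):
    M=[];
    for q in Q:
        m=cols(q)[0]
        if el: m=np.c_[m,(Z(q[0])@Y(q[1]+q[2]))[:,0]]
        M.append(m)
    M=np.vstack(M);y=np.hstack(P);x,r,k,sv=np.linalg.lstsq(M,y,rcond=None);print(x,(y-M@x).round(4),sv)
E
```

```text
[-0.26199657  0.078744    2.36028436  1.66388366  0.09409359 -0.16841281] [0.42724539 0.02908771 0.26394679] [ 0.652 -0.078 -0.754]
[0.11375698 0.03307758 0.65590543 0.30786596 0.25115015] [-0.0026 -0.0008 -0.001   0.0079 -0.0009 -0.0003 -0.008   0.0037  0.0014] [3.10176488 1.73442582 1.4093827  0.58267235 0.21202599]
[0.11059801 0.29921725 0.58223895 0.39990345 0.30325444 0.12573499] [ 0.0004  0.0001 -0.0001  0.0002 -0.0003  0.0007 -0.0003 -0.0001 -0.0006] [3.28661155 1.90018053 1.73230206 0.69388043 0.32207475 0.0377603 ]
```

```bash
python3 - <<'E'
from kin import *
from scipy.optimize import least_squares
from station import sensors
s=sensors.sense()
Q=[[-1.417,.527,1.433,0,1.181,-.178],[-0.26478584,0.0434158,2.30665408,0.81416225,0.12178201,0.68264889],s['q']]
P=[[.204,-.591,.231],[.43753,.02353,.28063],s['tcp_pos']]
full=lambda q:np.c_[cols(q)[0],(Z(q[0])@Y(q[1]+q[2]))[:,0]]
M=np.vstack([full(q) for q in Q]);x=np.linalg.lstsq(M,np.hstack(P),rcond=None)[0];print(x,(np.hstack(P)-M@x).round(4))
lo=np.array([-3.08,-.75,.22,-1.43,0,-2.85]);hi=np.array([3.08,2.2,2.44,4.57,2.65,2.85])
th=np.radians(-9.5);ux=np.array([np.cos(th),np.sin(th),0]);uy=np.array([-np.sin(th),np.cos(th),0]);k=np.array([0,0,1.]);A=np.array([.622,.014,.15])
for tilt in(25,30,35,41,45):   # from vertical
  a=np.radians(tilt);zt=np.sin(a)*ux-np.cos(a)*k
  for sg in(1,-1):
    yt=-sg*uy;R=np.c_[np.cross(yt,zt),yt,zt]
    for q0 in([-.26,.3,2.2,0,.3,.6],[-.26,.3,2.2,3.14,.3,-2.5]):
      out=[];bad=0;g=np.array(q0)
      for d in(.36,1,1.57,2.2,2.7,3.14):
        G=A-.143*ux-.055*np.sin(d)*uy+.055*np.cos(d)*k+.019*zt
        def f(q):
          D=cols(q)[1]@Z(np.pi/2)
          return np.r_[(full(q)@x-G)*3,(D-R).ravel()]
        r=least_squares(f,np.clip(g,lo+.01,hi-.01),bounds=(lo,hi));g=r.x;bad=max(bad,np.abs(r.fun).max());out.append(g.round(2).tolist())
      if bad<.02: print(tilt,sg,round(bad,4),out[0],out[2],out[5])
E
```

```text
[0.11098657 0.27324988 0.58934021 0.39138128 0.29725151 0.11441125] [ 0.0001  0.     -0.      0.     -0.      0.     -0.     -0.     -0.    ]
25 1 0.0 [-0.21, 0.33, 2.14, 0.07, 0.24, 1.47] [-0.31, 0.46, 2.21, 0.92, 0.08, 0.52] [-0.15, 0.61, 2.21, 3.2, 0.12, -1.61]
30 1 0.0 [-0.21, 0.34, 2.2, 0.25, 0.09, 1.29] [-0.32, 0.48, 2.27, 2.59, 0.15, -1.16] [-0.15, 0.65, 2.27, 3.17, 0.3, -1.58]
35 1 0.0 [-0.21, 0.36, 2.26, 2.84, 0.09, -1.31] [-0.33, 0.52, 2.33, 2.84, 0.33, -1.42] [-0.15, 0.7, 2.33, 3.16, 0.49, -1.58]
35 1 0.0 [-0.21, 0.36, 2.26, 2.84, 0.09, -1.31] [-0.33, 0.52, 2.33, 2.84, 0.33, -1.42] [-0.15, 0.7, 2.33, 3.16, 0.49, -1.58]
41 1 0.0 [-0.21, 0.4, 2.33, 3.03, 0.31, -1.51] [-0.34, 0.59, 2.41, 2.93, 0.57, -1.52] [-0.15, 0.78, 2.39, 3.16, 0.75, -1.57]
41 1 0.0 [-0.21, 0.4, 2.33, 3.03, 0.31, -1.51] [-0.34, 0.59, 2.41, 2.93, 0.57, -1.52] [-0.15, 0.78, 2.39, 3.16, 0.75, -1.57]
```

```bash
cat > go.py <<'E'
import sys
from kin import *
from station import sensors
np.set_printoptions(precision=3,suppress=True)
th=np.radians(-9.5);ux=np.array([np.cos(th),np.sin(th),0]);uy=np.array([-np.sin(th),np.cos(th),0]);k=np.array([0,0,1.]);A=np.array([.622,.014,.15])
a=np.radians(38);zt=np.sin(a)*ux-np.cos(a)*k;R=np.c_[np.cross(-uy,zt),-uy,zt]
def G(d,back=0,xo=-.143):return A+xo*ux-.055*np.sin(d)*uy+.055*np.cos(d)*k+(.019-back)*zt
def units(d,back=0):
    s=sensors.sense();C=Ro.from_quat(s['tool_rot']).as_matrix()
    return (G(d,back)-s['tcp_pos'])/.025,Ro.from_matrix(R@C.T).as_rotvec()/np.radians(30)
E
python3 -c "
from go import *
print(units(.36,.07),units(.36))"
```

```text
(array([ 0.782, -0.217, -0.891]), array([-0.026,  0.106, -0.04 ])) (array([ 2.482, -0.501, -3.098]), array([-0.026,  0.106, -0.04 ]))
```

Emit:
move_arm([
  {"dx": 0.16,"dy": -0.04,"dz": -0.18,"rx": -0.005,"ry": 0.02,"rz": -0.008},
  {"dx": 0.16,"dy": -0.04,"dz": -0.18,"rx": -0.005,"ry": 0.02,"rz": -0.008},
  {"dx": 0.16,"dy": -0.04,"dz": -0.18,"rx": -0.005,"ry": 0.02,"rz": -0.008},
  {"dx": 0.16,"dy": -0.04,"dz": -0.18,"rx": -0.005,"ry": 0.02,"rz": -0.008},
  {"dx": 0.16,"dy": -0.04,"dz": -0.18,"rx": -0.005,"ry": 0.02,"rz": -0.008},
  {"dx": 0,"dy": 0,"dz": 0,"rx": 0,"ry": 0,"rz": 0},
  {"dx": 0,"dy": 0,"dz": 0,"rx": 0,"ry": 0,"rz": 0},
  {"dx": 0,"dy": 0,"dz": 0,"rx": 0,"ry": 0,"rz": 0},
  {"dx": 0,"dy": 0,"dz": 0,"rx": 0,"ry": 0,"rz": 0},
  {"dx": 0,"dy": 0,"dz": 0,"rx": 0,"ry": 0,"rz": 0},
])

```text
t: 15.5
tcp_pos: [0.4472, 0.0241, 0.2416]
tool_rot: [0.942, -0.078, 0.326, 0.027]
force: [0.4, 0.8, 0.7]
finger_gap: 0.751
gripper_force: 0.0
```

```bash
python3 - <<'E'
from go import *
print(sensors.sense()['q'],units(.36))
E
```

```text
[-0.22   0.167  2.314  1.723  0.035 -0.195] (array([ 1.684, -0.3  , -2.203]), array([-0.   ,  0.007, -0.   ]))
```

Emit:
move_arm([
  {"dx": 0.21,"dy": -0.037,"dz": -0.275,"rx": 0,"ry": 0,"rz": 0},
  {"dx": 0.21,"dy": -0.037,"dz": -0.275,"rx": 0,"ry": 0,"rz": 0},
  {"dx": 0.21,"dy": -0.037,"dz": -0.275,"rx": 0,"ry": 0,"rz": 0},
  {"dx": 0.21,"dy": -0.037,"dz": -0.275,"rx": 0,"ry": 0,"rz": 0},
  {"dx": 0.21,"dy": -0.037,"dz": -0.275,"rx": 0,"ry": 0,"rz": 0},
  {"dx": 0.21,"dy": -0.037,"dz": -0.275,"rx": 0,"ry": 0,"rz": 0},
  {"dx": 0.21,"dy": -0.037,"dz": -0.275,"rx": 0,"ry": 0,"rz": 0},
  {"dx": 0.21,"dy": -0.037,"dz": -0.275,"rx": 0,"ry": 0,"rz": 0},
  {"dx": 0,"dy": 0,"dz": 0,"rx": 0,"ry": 0,"rz": 0},
  {"dx": 0,"dy": 0,"dz": 0,"rx": 0,"ry": 0,"rz": 0},
])

```text
t: 16.75
tcp_pos: [0.4863, 0.0177, 0.1922]
tool_rot: [0.942, -0.078, 0.325, 0.025]
force: [-0.4, 0.3, 0.4]
finger_gap: 0.748
gripper_force: 0.0
```

```bash
python3 - <<'E'
from go import *
from station import cams
import cv2
s=sensors.sense();print(s['q'],s['force'],units(.36))
a=cams.snapshot("top")[180:300,220:340,::-1];b=cams.snapshot("side")[140:260,255:375,::-1]
cv2.imwrite("pics/g5.png",cv2.resize(cv2.hconcat([a.copy(),b.copy()]),None,fx=3.3,fy=3.3,interpolation=2))
E
```

```text
[-0.216  0.356  2.295  2.94   0.176 -1.411] [-0.425  0.323  0.413] (array([ 0.119, -0.046, -0.228]), array([-0.007,  0.001, -0.005]))
```

View pics/g5.png

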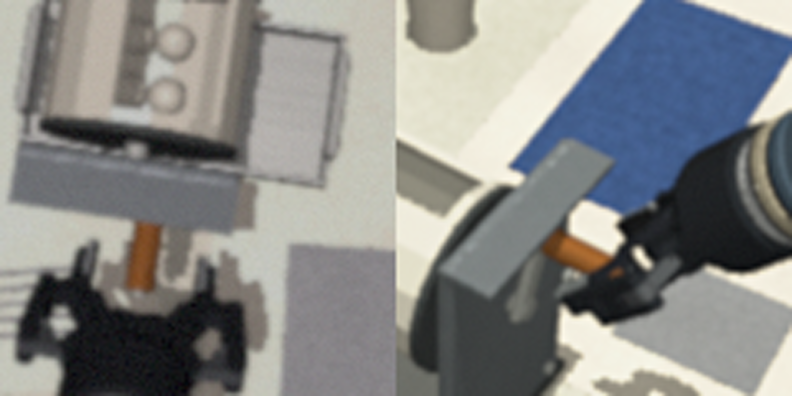

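The fingers stand at about (85,255) and (205,275) in the left panel, on either side of the grip at (143,260). In the right panel they straddle it, clear of the hood. Now I close on it.

Emit:
move_arm([
  {"dx": 0.06,"dy": -0.02,"dz": -0.1,"rx": 0,"ry": 0,"rz": 0},
  {"dx": 0.06,"dy": -0.02,"dz": -0.1,"rx": 0,"ry": 0,"rz": 0},
  {"dx": 0,"dy": 0,"dz": 0,"rx": 0,"ry": 0,"rz": 0},
  {"dx": 0,"dy": 0,"dz": 0,"rx": 0,"ry": 0,"rz": 0},
  {"dx": 0,"dy": 0,"dz": 0,"rx": 0,"ry": 0,"rz": 0},
  {"dx": 0,"dy": 0,"dz": 0,"rx": 0,"ry": 0,"rz": 0},
  {"dx": 0,"dy": 0,"dz": 0,"rx": 0,"ry": 0,"rz": 0},
  {"dx": 0,"dy": 0,"dz": 0,"rx": 0,"ry": 0,"rz": 0},
  {"dx": 0,"dy": 0,"dz": 0,"rx": 0,"ry": 0,"rz": 0},
  {"dx": 0,"dy": 0,"dz": 0,"rx": 0,"ry": 0,"rz": 0},
], claw=0, newtons=60)

```text
t: 18.1
tcp_pos: [0.4895, 0.0166, 0.1871]
tool_rot: [0.942, -0.078, 0.325, 0.025]
force: [3.8, 2.0, -6.6]
finger_gap: 0.218
gripper_force: 58.6
```

```bash
python3 - <<'E'
from go import *
s=sensors.sense();C=Ro.from_quat(s['tool_rot']).as_matrix()
g=s['tcp_pos']-.019*C[:,2]-A;y,z=g@uy,g[2];print("grip in mill",g@ux,y,z,np.hypot(y,z),"q",np.arctan2(-y,z),s['force'])
q0=np.arctan2(-y,z);n=40;d=np.linspace(q0,np.pi,n+1)
P=np.array([G(t) for t in d]);P+=s['tcp_pos']-P[0]
print(q0,np.diff(P,axis=0)/.025)
E
```

```text
grip in mill -0.1428457723962476 -0.019343795184855316 0.05205221983562605 0.05553031606221933 q 0.3558066141083824 [ 3.803  1.978 -6.564]
0.3558066141083824 [[-0.023 -0.14  -0.058]
 [-0.023 -0.135 -0.068]
 [-0.022 -0.13  -0.077]
 [-0.021 -0.125 -0.086]
 [-0.02  -0.118 -0.095]
 [-0.019 -0.112 -0.103]
 [-0.017 -0.104 -0.111]
 [-0.016 -0.096 -0.118]
 [-0.015 -0.088 -0.124]
 [-0.013 -0.079 -0.13 ]
 [-0.012 -0.07  -0.136]
 [-0.01  -0.061 -0.14 ]
 [-0.009 -0.051 -0.144]
 [-0.007 -0.041 -0.147]
 [-0.005 -0.031 -0.15 ]
 [-0.003 -0.02  -0.152]
 [-0.002 -0.01  -0.153]
 [ 0.     0.001 -0.153]
 [ 0.002  0.011 -0.153]
 [ 0.004  0.022 -0.152]
 [ 0.005  0.032 -0.15 ]
 [ 0.007  0.042 -0.147]
 [ 0.009  0.052 -0.144]
 [ 0.01   0.062 -0.14 ]
 [ 0.012  0.071 -0.135]
 [ 0.013  0.08  -0.13 ]
 [ 0.015  0.089 -0.124]
 [ 0.016  0.097 -0.117]
 [ 0.018  0.105 -0.11 ]
 [ 0.019  0.112 -0.102]
 [ 0.02   0.119 -0.094]
 [ 0.021  0.125 -0.085]
 [ 0.022  0.131 -0.076]
 [ 0.023  0.136 -0.067]
 [ 0.023  0.14  -0.057]
 [ 0.024  0.144 -0.047]
 [ 0.025  0.147 -0.037]
 [ 0.025  0.149 -0.027]
 [ 0.025  0.15  -0.016]
 [ 0.025  0.151 -0.005]]
```

Emit:
move_arm([
  {"dx": -0.023,"dy": -0.14,"dz": -0.058,"rx": 0,"ry": 0,"rz": 0},
  {"dx": -0.023,"dy": -0.135,"dz": -0.068,"rx": 0,"ry": 0,"rz": 0},
  {"dx": -0.022,"dy": -0.13,"dz": -0.077,"rx": 0,"ry": 0,"rz": 0},
  {"dx": -0.021,"dy": -0.125,"dz": -0.086,"rx": 0,"ry": 0,"rz": 0},
  {"dx": -0.02,"dy": -0.118,"dz": -0.095,"rx": 0,"ry": 0,"rz": 0},
  {"dx": -0.019,"dy": -0.112,"dz": -0.103,"rx": 0,"ry": 0,"rz": 0},
  {"dx": -0.017,"dy": -0.104,"dz": -0.111,"rx": 0,"ry": 0,"rz": 0},
  {"dx": -0.016,"dy": -0.096,"dz": -0.118,"rx": 0,"ry": 0,"rz": 0},
  {"dx": -0.015,"dy": -0.088,"dz": -0.124,"rx": 0,"ry": 0,"rz": 0},
  {"dx": -0.013,"dy": -0.079,"dz": -0.13,"rx": 0,"ry": 0,"rz": 0},
])

```text
t: 19.35
tcp_pos: [0.4851, -0.0103, 0.1638]
tool_rot: [0.942, -0.076, 0.326, 0.024]
force: [2.0, 9.8, 0.5]
finger_gap: 0.217
gripper_force: 59.5
```

```bash
cat >> go.py <<'E'
def where():
    s=sensors.sense();C=Ro.from_quat(s['tool_rot']).as_matrix()
    g=s['tcp_pos']-.019*C[:,2]-A;y,z=g@uy,g[2];print("grip in mill",g@ux,y,z,np.hypot(y,z),"q",np.arctan2(-y,z),s['force'],s['q'],"tilt",C[:,2])
E
python3 -c "
from go import *
where()"
```

```text
grip in mill -0.14279389354725236 -0.046715535860525646 0.02869303381315086 0.05482363979287289 q 1.01999555990123 [1.988 9.761 0.466] [-0.314  0.449  2.34   2.828  0.323 -1.392] tilt [ 0.611 -0.096 -0.786]
```

On track.

Emit:
move_arm([
  {"dx": -0.012,"dy": -0.07,"dz": -0.136,"rx": 0,"ry": 0,"rz": 0},
  {"dx": -0.01,"dy": -0.061,"dz": -0.14,"rx": 0,"ry": 0,"rz": 0},
  {"dx": -0.009,"dy": -0.051,"dz": -0.144,"rx": 0,"ry": 0,"rz": 0},
  {"dx": -0.007,"dy": -0.041,"dz": -0.147,"rx": 0,"ry": 0,"rz": 0},
  {"dx": -0.005,"dy": -0.031,"dz": -0.15,"rx": 0,"ry": 0,"rz": 0},
  {"dx": -0.003,"dy": -0.02,"dz": -0.152,"rx": 0,"ry": 0,"rz": 0},
  {"dx": -0.002,"dy": -0.01,"dz": -0.153,"rx": 0,"ry": 0,"rz": 0},
  {"dx": 0,"dy": 0.001,"dz": -0.153,"rx": 0,"ry": 0,"rz": 0},
  {"dx": 0.002,"dy": 0.011,"dz": -0.153,"rx": 0,"ry": 0,"rz": 0},
  {"dx": 0.004,"dy": 0.022,"dz": -0.152,"rx": 0,"ry": 0,"rz": 0},
])

```text
t: 20.6
tcp_pos: [0.484, -0.0171, 0.1273]
tool_rot: [0.942, -0.077, 0.327, 0.025]
force: [-1.2, 4.9, 6.0]
finger_gap: 0.218
gripper_force: 59.9
```

Emit:
move_arm([
  {"dx": 0.005,"dy": 0.032,"dz": -0.15,"rx": 0,"ry": 0,"rz": 0},
  {"dx": 0.007,"dy": 0.042,"dz": -0.147,"rx": 0,"ry": 0,"rz": 0},
  {"dx": 0.009,"dy": 0.052,"dz": -0.144,"rx": 0,"ry": 0,"rz": 0},
  {"dx": 0.01,"dy": 0.062,"dz": -0.14,"rx": 0,"ry": 0,"rz": 0},
  {"dx": 0.012,"dy": 0.071,"dz": -0.135,"rx": 0,"ry": 0,"rz": 0},
  {"dx": 0.013,"dy": 0.08,"dz": -0.13,"rx": 0,"ry": 0,"rz": 0},
  {"dx": 0.015,"dy": 0.089,"dz": -0.124,"rx": 0,"ry": 0,"rz": 0},
  {"dx": 0.016,"dy": 0.097,"dz": -0.117,"rx": 0,"ry": 0,"rz": 0},
  {"dx": 0.018,"dy": 0.105,"dz": -0.11,"rx": 0,"ry": 0,"rz": 0},
  {"dx": 0.019,"dy": 0.112,"dz": -0.102,"rx": 0,"ry": 0,"rz": 0},
])

```text
t: 21.85
tcp_pos: [0.4869, 0.0004, 0.0948]
tool_rot: [0.942, -0.079, 0.326, 0.025]
force: [-4.3, -2.2, 5.6]
finger_gap: 0.22
gripper_force: 60.1
```

```bash
python3 -c "
from go import *
where()"
```

```text
grip in mill -0.14278083412712725 -0.035754375515381805 -0.04029844483430842 0.05387337027287909 q 2.415872402464996 [-4.305 -2.244  5.614] [-0.273  0.695  2.386  3.02   0.606 -1.553] tilt [ 0.61  -0.099 -0.786]
```

Emit:
move_arm([
  {"dx": 0.02,"dy": 0.119,"dz": -0.094,"rx": 0,"ry": 0,"rz": 0},
  {"dx": 0.021,"dy": 0.125,"dz": -0.085,"rx": 0,"ry": 0,"rz": 0},
  {"dx": 0.022,"dy": 0.131,"dz": -0.076,"rx": 0,"ry": 0,"rz": 0},
  {"dx": 0.023,"dy": 0.136,"dz": -0.067,"rx": 0,"ry": 0,"rz": 0},
  {"dx": 0.023,"dy": 0.14,"dz": -0.057,"rx": 0,"ry": 0,"rz": 0},
  {"dx": 0.024,"dy": 0.144,"dz": -0.047,"rx": 0,"ry": 0,"rz": 0},
  {"dx": 0.025,"dy": 0.147,"dz": -0.037,"rx": 0,"ry": 0,"rz": 0},
  {"dx": 0.025,"dy": 0.149,"dz": -0.027,"rx": 0,"ry": 0,"rz": 0},
  {"dx": 0.025,"dy": 0.15,"dz": -0.016,"rx": 0,"ry": 0,"rz": 0},
  {"dx": 0.025,"dy": 0.151,"dz": -0.005,"rx": 0,"ry": 0,"rz": 0},
])

```text
t: 23.1
tcp_pos: [0.4927, 0.0356, 0.0808]
tool_rot: [0.942, -0.078, 0.325, 0.025]
force: [-2.7, -4.2, 4.7]
finger_gap: 0.215
gripper_force: 59.9
```

Emit:
move_arm([
  {"dx": 0,"dy": 0,"dz": 0,"rx": 0,"ry": 0,"rz": 0},
  {"dx": 0,"dy": 0,"dz": 0,"rx": 0,"ry": 0,"rz": 0},
  {"dx": 0,"dy": 0,"dz": 0,"rx": 0,"ry": 0,"rz": 0},
  {"dx": 0,"dy": 0,"dz": 0,"rx": 0,"ry": 0,"rz": 0},
  {"dx": 0,"dy": 0,"dz": 0,"rx": 0,"ry": 0,"rz": 0},
  {"dx": 0,"dy": 0,"dz": 0,"rx": 0,"ry": 0,"rz": 0},
  {"dx": 0,"dy": 0,"dz": 0,"rx": 0,"ry": 0,"rz": 0},
  {"dx": 0,"dy": 0,"dz": 0,"rx": 0,"ry": 0,"rz": 0},
  {"dx": 0,"dy": 0,"dz": 0,"rx": 0,"ry": 0,"rz": 0},
  {"dx": 0,"dy": 0,"dz": 0,"rx": 0,"ry": 0,"rz": 0},
])

```text
t: 24.35
tcp_pos: [0.4927, 0.0356, 0.0808]
tool_rot: [0.942, -0.078, 0.325, 0.025]
force: [-1.6, 4.8, 5.4]
finger_gap: 0.215
gripper_force: 59.9
```

```bash
python3 -c "
from go import *
where()"
```

```text
grip in mill -0.14279587711860967 -0.00010797070315349215 -0.05425621691261025 0.05425632434418087 q 3.1396026408913293 [-1.596  4.773  5.36 ] [-0.152  0.732  2.359  3.149  0.614 -1.566] tilt [ 0.608 -0.097 -0.788]
```

Emit:
move_arm([
  {"dx": 0,"dy": 0,"dz": 0,"rx": 0,"ry": 0,"rz": 0},
  {"dx": 0,"dy": 0,"dz": 0,"rx": 0,"ry": 0,"rz": 0},
  {"dx": 0,"dy": 0,"dz": 0,"rx": 0,"ry": 0,"rz": 0},
  {"dx": 0,"dy": 0,"dz": 0,"rx": 0,"ry": 0,"rz": 0},
  {"dx": 0,"dy": 0,"dz": 0,"rx": 0,"ry": 0,"rz": 0},
  {"dx": 0,"dy": 0,"dz": 0,"rx": 0,"ry": 0,"rz": 0},
  {"dx": 0,"dy": 0,"dz": 0,"rx": 0,"ry": 0,"rz": 0},
  {"dx": 0,"dy": 0,"dz": 0,"rx": 0,"ry": 0,"rz": 0},
  {"dx": 0,"dy": 0,"dz": 0,"rx": 0,"ry": 0,"rz": 0},
  {"dx": 0,"dy": 0,"dz": 0,"rx": 0,"ry": 0,"rz": 0},
], claw=65)

```text
t: 25.6
tcp_pos: [0.4927, 0.0356, 0.0807]
tool_rot: [0.942, -0.078, 0.325, 0.025]
force: [0.3, 0.2, -0.6]
finger_gap: 0.647
gripper_force: 0.0
```

Emit:
move_arm([
  {"dx": -0.15,"dy": 0.025,"dz": 0.2,"rx": 0,"ry": 0,"rz": 0},
  {"dx": -0.24,"dy": 0.04,"dz": 0.31,"rx": 0,"ry": 0,"rz": 0},
  {"dx": -0.24,"dy": 0.04,"dz": 0.31,"rx": 0,"ry": 0,"rz": 0},
  {"dx": -0.24,"dy": 0.04,"dz": 0.31,"rx": 0,"ry": 0,"rz": 0},
  {"dx": -0.24,"dy": 0.04,"dz": 0.31,"rx": 0,"ry": 0,"rz": 0},
  {"dx": -0.24,"dy": 0.04,"dz": 0.31,"rx": 0,"ry": 0,"rz": 0},
  {"dx": -0.24,"dy": 0.04,"dz": 0.31,"rx": 0,"ry": 0,"rz": 0},
  {"dx": -0.24,"dy": 0.04,"dz": 0.31,"rx": 0,"ry": 0,"rz": 0},
  {"dx": 0,"dy": 0,"dz": 0,"rx": 0,"ry": 0,"rz": 0},
  {"dx": 0,"dy": 0,"dz": 0,"rx": 0,"ry": 0,"rz": 0},
])

```text
t: 26.85
tcp_pos: [0.4472, 0.0431, 0.1401]
tool_rot: [0.942, -0.078, 0.325, 0.025]
force: [0.1, 0.0, 0.9]
finger_gap: 0.651
gripper_force: 0.0
```

```bash
python3 - <<'E'
from station import cams
import cv2
a=cams.snapshot("top")[140:300,220:360,::-1];b=cams.snapshot("side")[150:310,195:335,::-1]
cv2.imwrite("pics/g6.png",cv2.resize(cv2.hconcat([a.copy(),b.copy()]),None,fx=2.85,fy=2.85,interpolation=2))
E
```

```text
(no output)
```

View pics/g6.png

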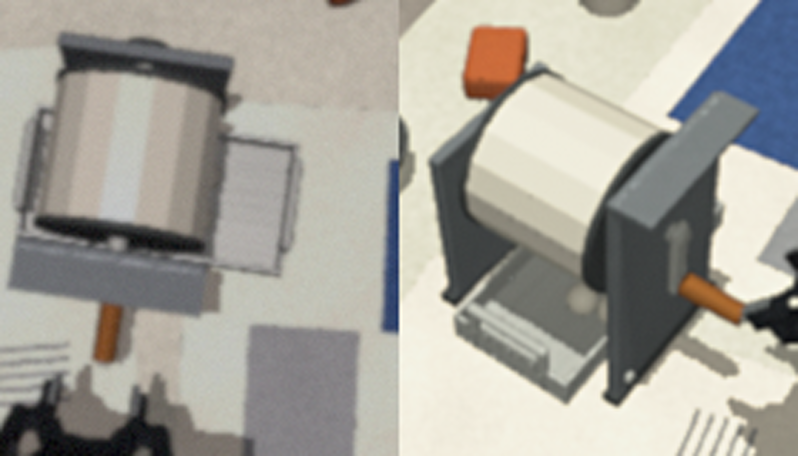

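The barrel is closed side up, so the port faces down. The tray stands flat under it, with balls visible inside at about (585,300) in the right panel and none on the table. The gripper is clear of the grip.

```bash
python3 -c "
from station import order
print(order.sign_off())"
```

```text
the job is handed in; nothing more can be done
None
```

I slid the tray under the barrel, cranked the port straight down, let go and handed the job in; no verdict came back, and the last picture showed only two balls in the tray, the other two being hidden from view (none seen on the table).

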